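Refill the tilt-out nut bin

TASK

Pull the tilt-out front of the nut bin fully open, down to its stop, then tip the scoop over the opening so that all five walnuts go into the bin. Set the empty scoop back upright on the bench, clear of the bin, and leave the bin open; do not knock the jar, bowl or tin.

Things in the scene. Friction and masses are not known exactly. Their poses are not given: they have to be found in the camera images.
- bin: countertop tilt-out ingredient bin, fixed to the bench: a steel housing 160 mm deep (its x), 260 mm wide (its y), 200 mm high, closed on top, its open front at its x = -80 mm side, towards the robot. Origin at the centre of its underside, z up. A white tilt-out bucket with a red bar handle fills the front
- front_hinge (a point): middle of the white bucket's hinge line, which runs along the bin's y, 80 mm in front of the bin's origin (-x), 15 mm above the bench. Its frame turns with the bucket and equals the bin's when shut: x = 0 is the front panel's outer face (panel 6 mm thick, 258 mm wide, 190 mm high from the hinge up), +x goes into the bucket
- bucket_in (a point): middle of the bucket's inner floor, 65 mm behind the panel face (+x of the hinge) and 5 mm above the hinge line when shut; turns with the bucket. The bucket is open at the top; inside it is 234 mm wide and 124 mm from panel to back wall; back wall and rear of the side walls are 110 mm high
- front_bar (a point): middle of the red bar handle: round, 12 mm thick, 120 mm long along the bin's y; when shut 60 mm out from the panel face and 200 mm above the hinge line (10 mm above the panel's top edge). An arm at each end carries it, so a free gap of 54 mm, open above and below, lies between bar and panel
- front (a joint): tilt of front and bucket, rad: 0 shut (upright), grows as the top swings out and down towards the robot (bin's -x), stop at 0.65. Stiff hinge: takes 3 to 5 N at the bar, stays where left. At the stop the panel's top edge is 115 mm in front of the housing and 166 mm above the bench; one pours between it and the housing. The bar is then 170 mm in front, 138 mm up
- scoop: flat-bottomed aluminium scoop with the walnuts, about 0.2 kg, standing on the bench: 137 mm long (its x), 80 mm wide, walls 38 to 45 mm high, open at the top and at its mouth (+x end), where the floor rises 10 mm over the last 40 mm. Black upright grip tab at its back (-x end). Origin on its underside, midway between back wall and mouth, z up
- scoop_mouth (a point): middle of the scoop's mouth edge, over which the walnuts roll out: 70 mm ahead (+x) of the scoop's origin and 11 mm above its underside
- scoop_tab (a point): place to grip on the scoop's black tab: the tab is a plate 12 mm thick along the scoop's x, 50 mm wide along its y, rising to 85 mm above its underside; the point is on the tab's centre plane, 67 mm behind (-x) the scoop's origin, 70 mm up. The walls beside it are only 45 mm high
- walnut0: one of the five small brown walnuts that start lying in the scoop: nearly round, 27 mm across and 29 mm long, 12 g, rolls easily; origin at its centre
- walnut1: one of the five small brown walnuts that start lying in the scoop: nearly round, 27 mm across and 29 mm long, 12 g, rolls easily; origin at its centre
- walnut2: one of the five small brown walnuts that start lying in the scoop: nearly round, 27 mm across and 29 mm long, 12 g, rolls easily; origin at its centre
- walnut3: one of the five small brown walnuts that start lying in the scoop: nearly round, 27 mm across and 29 mm long, 12 g, rolls easily; origin at its centre
- walnut4: one of the five small brown walnuts that start lying in the scoop: nearly round, 27 mm across and 29 mm long, 12 g, rolls easily; origin at its centre
- jar: bystander: amber spice jar with red lid, 60 mm across, 110 mm high; origin under its centre
- bowl: bystander: steel bowl, 150 mm across the rim, 60 mm high; origin under its centre
- tin: bystander: yellow tin, 72 mm across, 100 mm high; origin under its centre
Mind the look-alikes: they are no part of the job. Leave any blue or turquoise look-alike of the scoop alone.

How it is judged:
On the way, in this order (a step that is already met when the one before it is completed fails the run):
1. the front is pulled open to its stop (joint above 0.60 rad) while all the walnuts still lie in the scoop (value of joint front above 0.6 rad and distance between each of walnut0, walnut1, walnut2, walnut3, walnut4 and scoop below 0.09 m), for 0.2 s.
2. the scoop is tipped mouth-down by more than 0.4 rad with its mouth over the opening of the open bin (value of joint front above 0.6 rad and angle between scoop's own z axis and vertical above 0.4 rad and x of scoop_mouth in the frame of bin between -0.21 and -0.04 m and y of scoop_mouth in the frame of bin between -0.15 and 0.15 m and height (world z) of scoop_mouth above 0.08 m), for 0.1 s.
At the end, for the whole second after the job is handed in: the front is still at its stop (joint above 0.60 rad); all five walnuts lie at rest inside the bucket (in the hinge frame x 0 to 140 mm, y within 121 mm, z 0 to 130 mm); the scoop stands upright (within 0.1 rad) and still on the bench (origin less than 10 mm up), not touching the bin (value of joint front above 0.6 rad and x of walnut0 in the frame of front_hinge between 0 and 0.14 m and z of walnut0 in the frame of front_hinge between 0 and 0.13 m and y of walnut0 in the frame of front_hinge between -0.121 and 0.121 m and x of walnut1 in the frame of front_hinge between 0 and 0.14 m and z of walnut1 in the frame of front_hinge between 0 and 0.13 m and y of walnut1 in the frame of front_hinge between -0.121 and 0.121 m and x of walnut2 in the frame of front_hinge between 0 and 0.14 m and z of walnut2 in the frame of front_hinge between 0 and 0.13 m and y of walnut2 in the frame of front_hinge between -0.121 and 0.121 m and x of walnut3 in the frame of front_hinge between 0 and 0.14 m and z of walnut3 in the frame of front_hinge between 0 and 0.13 m and y of walnut3 in the frame of front_hinge between -0.121 and 0.121 m and x of walnut4 in the frame of front_hinge between 0 and 0.14 m and z of walnut4 in the frame of front_hinge between 0 and 0.13 m and y of walnut4 in the frame of front_hinge between -0.121 and 0.121 m and linear speed of each of walnut0, walnut1, walnut2, walnut3, walnut4 below 0.05 m/s and angle between scoop's own z axis and vertical below 0.1 rad and height (world z) of scoop below 0.01 m and linear speed of scoop below 0.02 m/s and contact force between scoop and bin below 0.1 N).
It fails at once if the spice jar is moved by more than 30 mm or tipped over (distance of jar from where it was at the start of the episode above 0.03 m or angle between jar's own z axis and vertical above 0.35 rad).
It fails at once if the steel bowl is moved by more than 30 mm or tipped over (distance of bowl from where it was at the start of the episode above 0.03 m or angle between bowl's own z axis and vertical above 0.35 rad).
It fails at once if the yellow tin is moved by more than 30 mm or tipped over (distance of tin from where it was at the start of the episode above 0.03 m or angle between tin's own z axis and vertical above 0.35 rad).
It also fails if it takes over 72 s, if anything falls off the work surface, if the arm or the gripper's body presses on something with over 40 N, if the wrist force passes 120 N, or if a joint passes its speed limit or range.

ROBOT

A 6-joint arm with a two-finger parallel gripper is mounted at the origin on the work surface. World frame = base frame: x ahead of the robot, y to its left, z up, the work surface at z = 0. Lengths are in m, angles in rad, forces in N, time in s.
With the tool pointing down it reaches from about 0.3 to 0.775 m from the base axis. Payload 14.6 kg.
Tool frame: the origin (TCP) lies on the centre line of the jaws, within the pads' length; the fingertips stand 25 mm ahead of it and the grasp point (between the pads) lies 6 mm ahead of it (ctrl.tip_reach is the distance from the TCP to the fingertips, in m); z points along the fingers, y is the line along which they close (so a half turn about z gives the same grasp; the last joint's range is limited). The gripper opens to 94 mm and grips with 3 to 60 N. Pads are 16 mm wide; open, the fingers measure 119 mm over their backs; the gripper's body (75 mm by 177 mm) begins 78 mm behind the grasp point.
Start: joints at [-1.279, 0.3, 1.521, -0, 1.321, -0.067], TCP at [0.193, -0.515, 0.192] pointing down, gripper open.
Joint ranges: [-3.03, 3.03], [-0.79, 2.21], [0.23, 2.52], [-1.04, 4.18], [0, 3.07], [-2.55, 2.55]. Speed limits (rad/s): [2.22, 2.22, 2.57, 3.14, 3.14, 3.14].

INTERFACE

Orientations are given as [roll, pitch, yaw] about the fixed x, y, z axes, in that order (R = Rz(yaw) Ry(pitch) Rx(roll)).
In Python, from station import ctrl gives the robot as it stands. The module is installed in compiled form; this text tells all that it offers.
- The arm moves only by the tool apply_moves, never from a script. Its argument "deltas" is a list of rows, each a list of 7 numbers: the closure in counts, from 0 (fully open) to 255 (shut), then the shift along the world's x, y, z in cm, then the turn, a rotation vector about the world's x, y, z in rad. In form: [[jaw, tx, ty, tz, ax, ay, az], ...]. A call has 1 to 10 rows; each row shifts and turns the commanded pose from where the row before left it; what a row does not reach is not made up. A row lasts 1/10 s, in which the tool goes at most 50 mm and 8.59 degrees, less where a joint would pass 70% of its speed; a pose out of reach is approached as far as the arm can. A call with a gripper value outside its range is refused whole. The fingers move at their own pace and stop on an object; "grip_force" is the grip in N (left out, the last holds). Time passes only in rows, so rows that do not move let the fingers close. It gives the time, the measured TCP pose, the force, the opening and the grip force at its end, in the units of the state.
- ctrl.get_obs(): the state, without advancing time (a new reading comes with each control period).
- ctrl.camera(name): name is "scene" or "top"; returns a dict with "img" (400x640x3 uint8, red, green, blue), "K" (3x3 intrinsics, pixels), "pose" (4x4, takes a point from camera to world coordinates). Camera axes: x right, y up, looking along -z (the intrinsics and any distortion apply to the point x, -y, -z); pixel columns grow to the right and rows downward; lengths in m; the calibration is good to about 2 mm. A picture is of the moment at which its call begins. There is no depth.
- ctrl.hand_in(): hands the job in; it is judged then, once.
The state is a dict: "time_s": time; "qpos": joint angles; "joint_vel": joint speeds; "tau": joint torques, N m; "ee_pos": TCP position; "eef_rot": TCP orientation; "force": force on the tool from outside, world axes, zero at the start; "moment": the same for the moment, N m; "grip_width": finger opening in m; "grip_force": force on a finger pad.
Only numpy, scipy, OpenCV 4.12 (cv2) and the standard library are available. Lean on these libraries where they do the work, as an engineer would, in place of code of your own. Each camera call takes 0.05 s, during which the arm holds its last target. There are 200 camera calls.

## Working session

There is one attempt and no reset: what is moved stays moved. The work goes in short steps, Python scripts to look and compute and a tool call to move; the robot and the scene stay as the last step left them, time stands still between calls to the robot, and variables do not carry over. Pictures are saved under pics/ and viewed, at most 10 in all, crops included, and the job is handed in when it is done.

Besides the shell and the picture viewer there is one more tool, called after "Call:" as name(argument=value, ...), one argument or row to a line, values as JSON. apply_moves: Moves the arm, as the interface text tells. Its arguments: {"type":"object","properties":{"deltas":{"type":"array"},"grip_force":{"type":"number"}},"required":["deltas"]}

```bash
mkdir -p pics
cat > h.py <<'E'
import numpy as np, cv2
from station import ctrl
def snap(n,f):
    c=ctrl.camera(n); np.savez(f'{f}.npz',**{k:c[k] for k in('img','K','pose')}); cv2.imwrite(f'pics/{f}.png',c['img'][:,:,::-1]); return c
def ray(c,u,v):
    K=c['K']; d=np.array([(u-K[0,2])/K[0,0],-(v-K[1,2])/K[1,1],-1.]); P=c['pose']
    return P[:3,3],P[:3,:3]@d
def onz(c,u,v,z):
    o,d=ray(c,u,v); return o+d*(z-o[2])/d[2]
def tri(c1,p1,c2,p2):
    o1,d1=ray(c1,*p1);o2,d2=ray(c2,*p2)
    s=np.linalg.lstsq(np.c_[d1,-d2],o2-o1,rcond=None)[0]
    a=o1+s[0]*d1;b=o2+s[1]*d2
    return (a+b)/2,np.linalg.norm(a-b)
def proj(c,p):
    P=c['pose']; q=P[:3,:3].T@(np.array(p)-P[:3,3]); x=c['K']@np.array([q[0],-q[1],-q[2]]); return x[:2]/x[2]
E
python3 - <<'E'
from h import *
for n in('scene','top'):
    c=snap(n,n+'0'); print(n,c['K'].round(1).tolist(),c['pose'].round(3).tolist(),[k for k in c])
print(ctrl.get_obs())
E
```

```text
scene [[448.8, 0.0, 329.2], [0.0, 448.8, 196.2], [0.0, 0.0, 1.0]] [[0.433, -0.521, 0.736, 1.493], [0.901, 0.24, -0.36, -0.428], [0.011, 0.819, 0.573, 0.892], [0.0, 0.0, 0.0, 1.0]] ['img', 'K', 'pose']
top [[432.5, 0.0, 326.1], [0.0, 432.5, 201.7], [0.0, 0.0, 1.0]] [[-0.003, 0.984, -0.178, 0.344], [-1.0, -0.004, -0.005, 0.057], [-0.005, 0.178, 0.984, 1.19], [0.0, 0.0, 0.0, 1.0]] ['img', 'K', 'pose']
{'time_s': 0.1, 'qpos': array([-1.27860782e+00,  3.00441933e-01,  1.52150560e+00, -1.41533895e-06,
        1.32071215e+00, -6.66083061e-02]), 'joint_vel': array([-0.00014849, -0.00134884, -0.00264503,  0.00168052,  0.00047989,
        0.00183575]), 'tau': array([ 9.09553764e-04, -5.32650125e+01, -3.53280580e+01,  7.09305773e-02,
        2.34916754e-02, -3.96792359e-05]), 'ee_pos': array([ 0.19305206, -0.51473974,  0.19103427]), 'eef_rot': array([-3.14052790e+00, -6.96522344e-05,  3.58797123e-01]), 'force': array([-0.5990631 ,  0.81628578, -0.37544222]), 'moment': array([-0.02234611, -0.06332714, -0.04628459]), 'grip_force': 0.0, 'grip_width': 0.09384312140111588}
```

View pics/scene0.png

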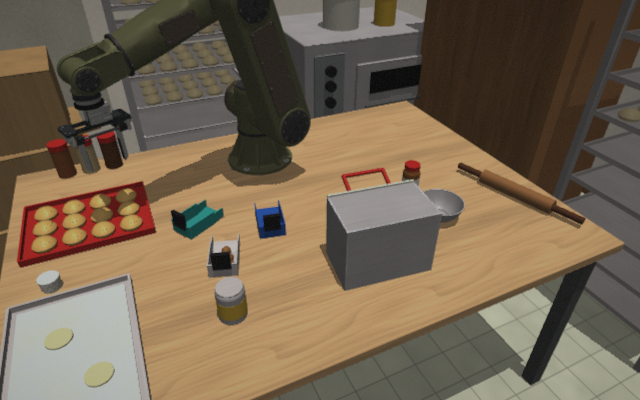

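View pics/top0.png

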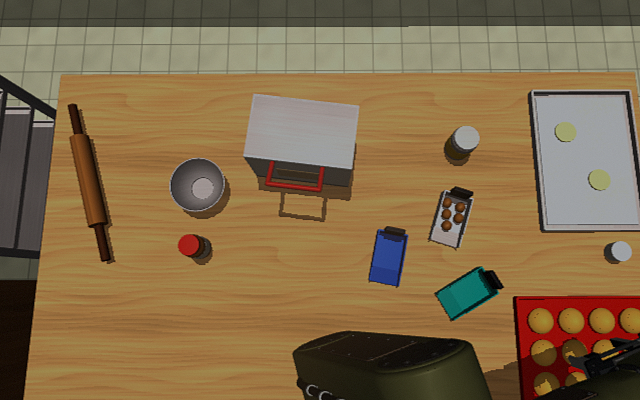

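The top view shows the bin at (300,135) with its red bar at (295,186). Three scoops could be the one meant: silver with brown nuts (452,217), blue (388,257) and turquoise (468,293). The silver one fits, because it is aluminium and holds five walnuts; its tab is at (461,193) and its mouth points at the robot. The jar is at (190,245), the bowl at (198,187) and the tin at (463,142). I'll confirm the scoop in an enlarged crop and measure the bar, roof and tab.

Run:
```python
from h import *
t=dict(np.load('top0.npz'));s=dict(np.load('scene0.npz'))
a=cv2.resize(t['img'][170:260,410:500],(400,400),interpolation=cv2.INTER_CUBIC)
b=cv2.resize(s['img'][225:285,195:255],(400,400),interpolation=cv2.INTER_CUBIC)
d=cv2.resize(t['img'][85:205,235:370],(400,356),interpolation=cv2.INTER_CUBIC)[:200*2]
e=cv2.resize(s['img'][160:285,320:445],(400,356),interpolation=cv2.INTER_CUBIC)
k=np.vstack([np.hstack([a,b]),np.hstack([d,e])])
k=cv2.resize(k,None,fx=.79,fy=.79,interpolation=cv2.INTER_AREA)
cv2.imwrite('pics/crop1.png',k[:,:,::-1]); print(k.shape)
for c,n,roi in((t,'top',(230,150,345,200)),(s,'scene',(325,160,400,195))):
    h=cv2.cvtColor(c['img'],cv2.COLOR_RGB2HSV); m=(((h[...,0]<8)|(h[...,0]>172))&(h[...,1]>150)&(h[...,2]>70)).astype(np.uint8)
    x0,y0,x1,y1=roi; M=np.zeros_like(m); M[y0:y1,x0:x1]=m[y0:y1,x0:x1]
    ys,xs=np.nonzero(M); print(n,'red',xs.min(),xs.max(),ys.min(),ys.max())
    for x in range(xs.min(),xs.max()+1,6): print(x,ys[xs==x].min(),ys[xs==x].max(),end='; ')
    print()
```

```text
(597, 632, 3)
top red 265 324 161 191
265 181 184; 271 161 185; 277 182 186; 283 183 187; 289 184 187; 295 184 188; 301 185 189; 307 186 190; 313 186 190; 319 171 191; 
scene red 342 389 168 189
342 175 178; 348 173 189; 354 172 175; 360 171 174; 366 171 173; 372 169 172; 378 168 171; 384 169 177;
```

View pics/crop1.png

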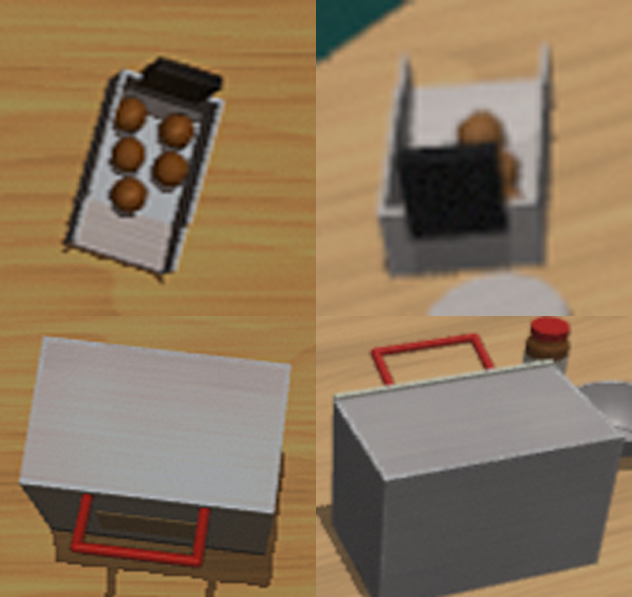

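The crop confirms it: the silver scoop holds five brown walnuts, has a black tab at its back (top px about 464,189), and its mouth points to the robot (about 443,245). Next I triangulate.

Run:
```python
from h import *
t=dict(np.load('top0.npz'));s=dict(np.load('scene0.npz'))
np.set_printoptions(precision=4,suppress=True)
f=lambda n,a,b:print(n,*tri(t,a,s,b))
f('roofFL',(244.4,157.2),(416.5,181.8));f('roofFR',(352.5,170),(327.5,196));f('roofBL',(253.4,94),(441,213.8));f('roofBR',(358.9,106.8),(347.3,232.9))
for n,p in(('FL',(244.4,157.2)),('FR',(352.5,170)),('BL',(253.4,94)),('BR',(358.9,106.8))):print(n,onz(t,*p,.2))
f('barL',(268,183),(386.5,169));f('barR',(322,189.5),(344.5,175.5))
print('bar z.215',onz(t,268,183,.215),onz(t,322,189.5,.215))
f('tabtopL',(455.6,186.5),(229.4,252.5));f('tabtopR',(473.2,191.9),(211.3,253.5))
print(onz(t,455.6,186.5,.085),onz(t,473.2,191.9,.085))
q=lambda x,y:(410+x/3.511,170+y/3.511)
print('wall tops mouth',onz(t,*q(65,247),.038),onz(t,*q(165,280),.038))
print('wall tops back',onz(t,*q(118,72),.045),onz(t,*q(224,100),.045))
print('tin',onz(t,465,137,.1),'jar',onz(t,188,244,.11),'bowl',onz(t,198,185,.06))
for n,roi in(('blue',(365,220,415,290)),('turq',(430,260,505,325))):
    print(n,onz(t,(roi[0]+roi[2])/2,(roi[1]+roi[3])/2,.02))
```

```text
roofFL [0.6361 0.262  0.1929] 0.012254793913136676
roofFR [0.6001 0.0016 0.1984] 0.005685446364005229
roofBL [0.7918 0.238  0.1954] 0.0018415834509691417
roofBR [ 0.7582 -0.0182  0.1956] 0.0014396104447260282
FL [0.6308 0.255  0.2   ]
FR [ 0.5985 -0.0009  0.2   ]
BL [0.7903 0.238  0.2   ]
BR [ 0.756  -0.0185  0.2   ]
barL [0.568  0.2016 0.2134] 0.012866207638189174
barR [0.5508 0.0754 0.2155] 0.010180791870724817
bar z.215 [0.5645 0.1955 0.215 ] [0.5487 0.0708 0.215 ]
tabtopL [ 0.5827 -0.2745  0.0862] 0.0021144600541734746
tabtopR [ 0.5679 -0.3189  0.0875] 0.0022002238131982256
[ 0.5827 -0.2759  0.085 ] [ 0.5681 -0.3208  0.085 ]
wall tops mouth [ 0.4466 -0.2099  0.038 ] [ 0.4215 -0.2842  0.038 ]
wall tops back [ 0.5804 -0.255   0.045 ] [ 0.5582 -0.335   0.045 ]
tin [ 0.7123 -0.3035  0.1   ] jar [0.4329 0.4071 0.11  ] bowl [0.5948 0.4051 0.06  ]
blue [ 0.4092 -0.109   0.02  ]
turq [ 0.3101 -0.3109  0.02  ]
```

Call:
apply_moves(
  deltas=[
    [255,1.9,3.2,1.2,0,0,-0.024],
    [255,1.9,3.2,1.2,0,0,-0.024],
    [255,1.9,3.2,1.2,0,0,-0.024],
    [255,1.9,3.2,1.2,0,0,-0.024],
    [255,1.9,3.2,1.2,0,0,-0.024],
    [255,1.9,3.2,1.2,0,0,-0.024],
    [255,1.9,3.2,1.2,0,0,-0.024],
    [255,1.9,3.2,1.2,0,0,-0.024],
    [255,1.9,3.2,1.2,0,0,-0.024],
    [255,1.9,3.2,1.2,0,0,-0.024],
  ],
  grip_force=20,
)

```text
time_s: 1.1
ee_pos: [0.3835, -0.1935, 0.3119]
eef_rot: [-3.141, 0.0, 0.118]
force: [0.9, -0.1, 0.3]
grip_width: 0.0174
grip_force: 0.0
```

Call:
apply_moves(
  deltas=[
    [255,2.0,3.2,0,0,0,-0.024],
    [255,2.0,3.2,0,0,0,-0.024],
    [255,2.0,3.2,0,0,0,-0.024],
    [255,2.0,3.2,0,0,0,-0.024],
    [255,2.0,3.2,0,0,0,-0.024],
    [255,2.0,3.2,0,0,0,-0.024],
    [255,2.0,3.2,0,0,0,-0.024],
    [255,2.0,3.2,0,0,0,-0.024],
    [255,2.0,3.2,0,0,0,-0.024],
    [255,0,0,0,0,0,-0.024],
  ],
)

```text
time_s: 2.1
ee_pos: [0.564, 0.0961, 0.31]
eef_rot: [3.142, 0.002, -0.119]
force: [-0.3, -0.8, 0.6]
grip_width: 0.0006
grip_force: 0.0
```

Call:
apply_moves(
  deltas=[
    [255,1.2,1.75,0,0,0,0],
    [255,1.2,1.75,0,0,0,0],
    [255,0,0,-2,0,0,0],
    [255,0,0,-2,0,0,0],
    [255,0,0,-1.5,0,0,0],
    [255,0,0,-1,0,0,0],
    [255,0,0,-1,0,0,0],
    [255,0,0,-1,0,0,0],
    [255,0,0,-1,0,0,0],
    [255,0,0,0,0,0,0],
  ],
)

```text
time_s: 3.1
ee_pos: [0.5867, 0.1279, 0.2151]
eef_rot: [3.141, 0.002, -0.121]
force: [0.0, 0.3, -0.2]
grip_width: 0.0004
grip_force: 0.0
```

Run:
```python
from h import *
t=snap('top','t1');s=snap('scene','s1')
k=np.hstack([cv2.resize(t['img'][100:220,230:370],(400,343)),cv2.resize(s['img'][130:250,300:440],(400,343))])
cv2.imwrite('pics/c1.png',k[:,:,::-1]);print(ctrl.get_obs()['force'])
```

```text
[ 0.26541701 -0.07645704  0.69218706]
```

View pics/c1.png

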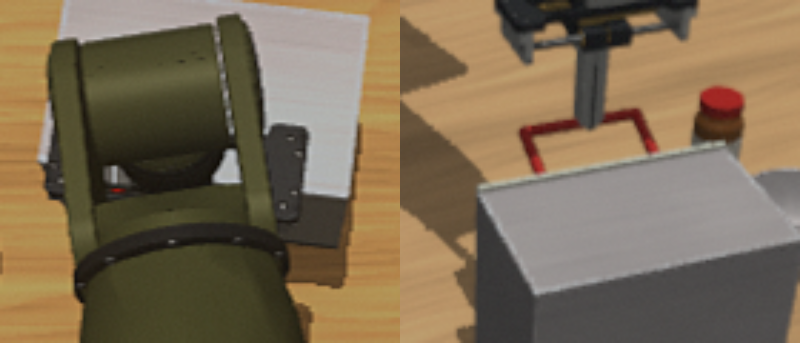

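Call:
apply_moves(
  deltas=[
    [255,-0.9,0.11,0,0,0,0],
    [255,-0.9,0.11,0,0,0,0],
    [255,-1.0,0.12,-0.34,0,0,0],
    [255,-1.0,0.12,-0.34,0,0,0],
    [255,-0.93,0.11,-0.44,0,0,0],
    [255,-0.93,0.11,-0.44,0,0,0],
    [255,-0.9,0.11,-0.54,0,0,0],
    [255,-0.9,0.11,-0.54,0,0,0],
    [255,-0.84,0.1,-0.62,0,0,0],
    [255,-0.84,0.1,-0.62,0,0,0],
  ],
)

```text
time_s: 4.2
ee_pos: [0.4948, 0.1392, 0.1779]
eef_rot: [-3.141, -0.001, -0.121]
force: [1.3, -0.8, 0.0]
grip_width: 0.0001
grip_force: 0.0
```

Call:
apply_moves(
  deltas=[
    [255,-0.77,0.09,-0.7,0,0,0],
    [255,-0.77,0.09,-0.7,0,0,0],
    [255,-0.7,0.08,-0.78,0,0,0],
    [255,-0.7,0.08,-0.78,0,0,0],
    [255,-0.4,0.05,-0.6,0,0,0],
    [255,0,0,0,0,0,0],
  ],
)

```text
time_s: 4.8
ee_pos: [0.4616, 0.1429, 0.1413]
eef_rot: [3.141, 0.001, -0.121]
force: [-0.7, -0.3, -0.3]
grip_width: 0.0007
grip_force: 0.0
```

Call:
apply_moves(
  deltas=[
    [255,-0.3,0.04,-0.1,0,0,0],
    [255,-0.3,0.04,0,0,0,0],
    [255,-0.3,0.04,0,0,0,0],
  ],
)

```text
time_s: 5.1
ee_pos: [0.4533, 0.1442, 0.1413]
eef_rot: [-3.141, -0.0, -0.121]
force: [0.1, -0.4, 0.6]
grip_width: 0.0006
grip_force: 0.0
```

Run:
```python
from h import *
t=snap('top','t2');s=snap('scene','s2')
k=np.hstack([cv2.resize(t['img'][80:220,230:370],(400,400)),cv2.resize(s['img'][130:270,300:440],(400,400))])
cv2.imwrite('pics/c2.png',k[:,:,::-1]);print(ctrl.get_obs()['force'])
B=np.array([[.9928,.1197],[-.1197,.9928]])
for z,x in((.138,-.249),):
  for y in(-.06,.06):
    p=[*(np.array([.6939,.1184])+B@[x,y]),z]; print('exp bar end',proj(t,p),proj(s,p))
```

```text
[ 0.55107719 -0.45861962  0.51091693]
exp bar end [315.16262031 239.9545307 ] [329.48387298 178.33435439]
exp bar end [266.35992576 234.22040131] [365.23613057 172.0894214 ]
```

View pics/c2.png

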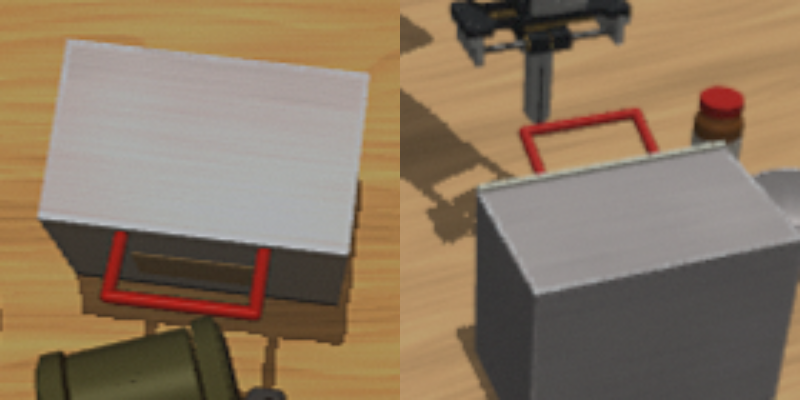

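Run:
```python
from h import *
np.set_printoptions(precision=4,suppress=True)
s1=dict(np.load('s1.npz'));s2=dict(np.load('s2.npz'));t2=dict(np.load('t2.npz'))
print(ctrl.tip_reach)
print('tip exp s1',proj(s1,[.5867,.1279,.190]),'meas',300+592*.35,130+126*.35)
print('tip exp s2',proj(s2,[.4533,.1442,.1163]),'meas',300+(537-400)*.35,130+120*.35)
print(' exp bar shut s1',proj(s1,[.5645,.1955,.215]),proj(s1,[.5487,.0708,.215]),'meas 386.5,169 344.5,175.5')
for a,b in(((.5645,.1955,.215),0),):pass
for n,p in(('FL',[.6308,.255,.2]),('FR',[.5985,-.0009,.2]),('BL',[.7903,.238,.2]),('BR',[.756,-.0185,.2])):print(n,proj(s1,p))
print('scoop tab',proj(s1,[.5827,-.2759,.085]),'meas 229.4 252.5')
```

```text
0.025
tip exp s1 [364.7525 185.2974] meas 507.2 174.1
tip exp s2 [347.1722 182.2981] meas 347.95 172.0
 exp bar shut s1 [381.8989 168.7998] [340.9028 175.7964] meas 386.5,169 344.5,175.5
FL [411.5476 179.8292]
FR [325.3711 195.4737]
BL [441.2631 211.9813]
BR [346.5538 231.0226]
scoop tab [228.5252 252.9322] meas 229.4 252.5
```

Run:
```python
from h import *
def mk(f,tcp,x0,y0,w=100):
    s=dict(np.load(f+'.npz')); k=cv2.resize(s['img'][y0:y0+w,x0:x0+w],(400,400),interpolation=cv2.INTER_CUBIC)
    for dz,col in((-.025,(255,0,255)),(0,(0,255,0)),(.072,(0,255,255))):
        u,v=proj(s,np.array(tcp)+[0,0,dz]); f=400/w; cv2.drawMarker(k,(int((u-x0+.5)*f),int((v-y0+.5)*f)),col,0,12,1)
    return k
k=np.hstack([mk('s2',(.4533,.1442,.1413),300,110),mk('scene0',(.193,-.515,.191),50,90)])
cv2.imwrite('pics/c3.png',k[:,:,::-1])
```

```text
(no output)
```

View pics/c3.png

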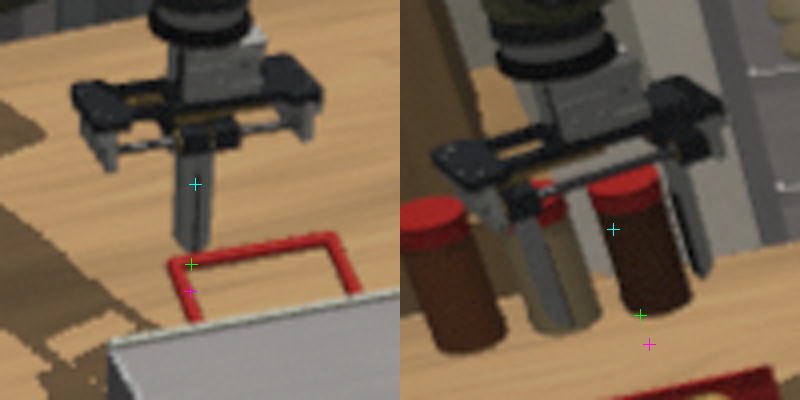

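The gripper shows 11 px higher than its reported pose in the scene view, both now and at the start. I'll compare with the top view to tell whether the offset is in z or x.

Run:
```python
from h import *
np.set_printoptions(precision=3,suppress=True)
t=dict(np.load('t1.npz'));t0=dict(np.load('top0.npz'));s2=dict(np.load('s2.npz'))
y=np.array([.12,.993,0])
for dz in(.072,.1,.13):
    c=np.array([.5867,.1279,.2151+dz]); print('t1',dz,proj(t,c-y*.0885),proj(t,c+y*.0885), 'right plate meas 331,160')
for dz in(.072,.1,.13):
    c=np.array([.193,-.515,.191+dz]);yy=np.array([-.351,.936,0]); print('t0',dz,proj(t0,c-yy*.0885),proj(t0,c+yy*.0885))
# s2 minus clean background: gripper pixels extents; tip bottom row
k=cv2.resize(t0['img'][310:400,540:640],(600,540),interpolation=cv2.INTER_CUBIC)
k=np.hstack([k[:, :],]);cv2.imwrite('pics/c4.png',k[:,:,::-1])
print(ctrl.get_obs()['qpos'])
```

```text
t1 0.072 [335.811 170.061] [254.377 160.827] right plate meas 331,160
t1 0.1 [336.038 166.706] [252.128 157.209] right plate meas 331,160
t1 0.13 [336.298 162.877] [249.563 153.08 ] right plate meas 331,160
t0 0.072 [647.542 338.33 ] [569.727 370.351]
t0 0.1 [657.764 340.202] [577.551 373.283]
t0 0.13 [669.469 342.344] [586.516 376.643]
[0.231 0.185 1.787 0.    1.17  1.923]
```

View pics/c4.png

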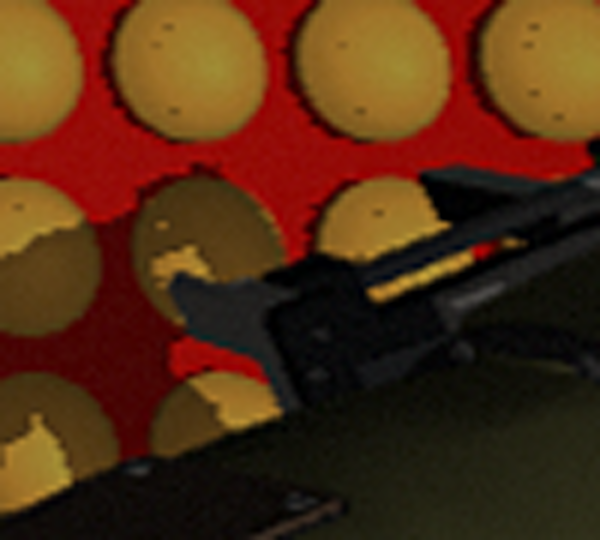

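Run:
```python
from h import *
np.set_printoptions(precision=4,suppress=True)
t=dict(np.load('top0.npz'));s=dict(np.load('scene0.npz'))
print('+y tip tri',tri(t,(569.5,358),s,(126.2,158.2)))
c=np.array([.193,-.515,.166]);yy=np.array([-.351,.936,0])
for a in(.047,.0595):print('expected',c+yy*a,proj(t,c+yy*a),proj(s,c+yy*a))
```

```text
+y tip tri (array([ 0.1761, -0.4645,  0.2047]), np.float64(0.0009966787773835562))
expected [ 0.1765 -0.471   0.166 ] [562.7155 354.667 ] [126.9227 169.6526]
expected [ 0.1721 -0.4593  0.166 ] [557.7046 356.7152] [130.8353 168.1353]
```

Triangulation of the fingertip gives z ≈ 0.205 where the reported pose implies 0.166, with x and y in agreement. The tool therefore stands about 38 mm higher than reported and passed over the bar. I'll find the offset exactly with a gentle touch on the free bench here.

Call:
apply_moves(
  deltas=[
    [255,-1.5,0,-2.5,0,0,0],
    [255,0,0,-2.5,0,0,0],
    [255,0,0,-2.5,0,0,0],
    [255,0,0,-2.5,0,0,0],
    [255,0,0,-0.6,0,0,0],
    [255,0,0,-0.6,0,0,0],
    [255,0,0,-0.4,0,0,0],
    [255,0,0,0,0,0,0],
  ],
)

```text
time_s: 6.0
ee_pos: [0.4386, 0.1442, 0.0255]
eef_rot: [-3.141, -0.001, -0.121]
force: [-0.5, -0.0, -0.3]
grip_width: 0.0004
grip_force: 0.0
```

Call:
apply_moves(
  deltas=[
    [255,0,0,-0.4,0,0,0],
    [255,0,0,-0.4,0,0,0],
    [255,0,0,0,0,0,0],
  ],
)

```text
time_s: 6.3
ee_pos: [0.4382, 0.1441, 0.0168]
eef_rot: [3.141, 0.0, -0.121]
force: [0.1, 0.2, -1.0]
grip_width: 0.0005
grip_force: 0.0
```

Call:
apply_moves(
  deltas=[
    [255,0,0,-0.5,0,0,0],
    [255,0,0,-0.5,0,0,0],
    [255,0,0,-0.3,0,0,0],
    [255,0,0,0,0,0,0],
  ],
)

```text
time_s: 6.7
ee_pos: [0.438, 0.1441, 0.0036]
eef_rot: [3.141, 0.001, -0.121]
force: [-0.1, -0.0, -0.1]
grip_width: 0.0005
grip_force: 0.0
```

Call:
apply_moves(
  deltas=[
    [255,0,0,-0.3,0,0,0],
    [255,0,0,0,0,0,0],
  ],
)

```text
time_s: 6.9
ee_pos: [0.4382, 0.1441, 0.0009]
eef_rot: [3.142, 0.0, -0.121]
force: [1.2, -0.0, 0.5]
grip_width: 0.0005
grip_force: 0.0
```

Call:
apply_moves(
  deltas=[
    [255,0,0,-0.3,0,0,0],
    [255,0,0,0,0,0,0],
  ],
)

```text
time_s: 7.1
ee_pos: [0.4382, 0.1441, -0.0021]
eef_rot: [3.141, 0.0, -0.121]
force: [0.3, -0.1, 1.1]
grip_width: 0.0007
grip_force: 0.0
```

Call:
apply_moves(
  deltas=[
    [255,0,0,-0.3,0,0,0],
    [255,0,0,-0.2,0,0,0],
    [255,0,0,0,0,0,0],
  ],
)

```text
time_s: 7.4
ee_pos: [0.4381, 0.1441, -0.0072]
eef_rot: [3.141, 0.0, -0.121]
force: [0.3, -0.1, 0.3]
grip_width: 0.0007
grip_force: 0.0
```

Call:
apply_moves(
  deltas=[
    [255,0,0,-0.2,0,0,0],
    [255,0,0,0,0,0,0],
  ],
)

```text
time_s: 7.6
ee_pos: [0.4382, 0.1441, -0.009]
eef_rot: [3.142, 0.0, -0.121]
force: [-0.5, -1.2, -0.2]
grip_width: 0.0004
grip_force: 0.0
```

Call:
apply_moves(
  deltas=[
    [255,0,0,-0.2,0,0,0],
    [255,0,0,0,0,0,0],
  ],
)

```text
time_s: 7.8
ee_pos: [0.4382, 0.1441, -0.0111]
eef_rot: [3.141, 0.0, -0.121]
force: [-0.7, -0.7, 0.1]
grip_width: 0.0007
grip_force: 0.0
```

Call:
apply_moves(
  deltas=[
    [255,0,0,-0.2,0,0,0],
    [255,0,0,0,0,0,0],
  ],
)

```text
time_s: 8.0
ee_pos: [0.4382, 0.1441, -0.0131]
eef_rot: [3.141, 0.0, -0.121]
force: [-0.3, 0.3, 1.0]
grip_width: 0.0001
grip_force: 0.0
```

Call:
apply_moves(
  deltas=[
    [255,0,0,-0.2,0,0,0],
    [255,0,0,0,0,0,0],
  ],
)

```text
time_s: 8.2
ee_pos: [0.4385, 0.1442, -0.0138]
eef_rot: [-3.142, -0.0, -0.121]
force: [-8.0, -1.7, 21.3]
grip_width: 0.0008
grip_force: 10.9
```

Call:
apply_moves(
  deltas=[
    [255,0,0,-0.2,0,0,0],
    [255,0,0,0,0,0,0],
  ],
)

```text
time_s: 8.4
ee_pos: [0.4387, 0.1442, -0.014]
eef_rot: [-3.142, -0.001, -0.121]
force: [-21.7, -6.9, 56.5]
grip_width: 0.0005
grip_force: 28.1
```

Run:
```python
from h import *
s=snap('scene','s3');o=ctrl.get_obs();print(o['ee_pos'],o['force'])
u,v=proj(s,[.438,.144,0]);print(u,v)
k=cv2.resize(s['img'][130:230,290:390],(400,400),interpolation=cv2.INTER_CUBIC)
cv2.drawMarker(k,(int((u-289.5)*4),int((v-129.5)*4)),(0,255,0),0,12,1)
cv2.imwrite('pics/c5.png',k[:,:,::-1])
```

```text
[ 0.43869527  0.14418013 -0.01401231] [-21.32786543  -6.33878649  55.92339456]
343.80624840981284 209.27037223681782
```

View pics/c5.png

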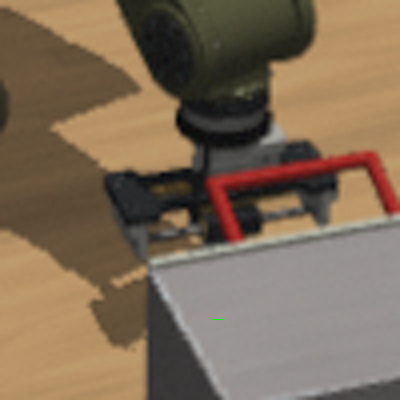

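Contact came at a reported TCP z of -0.0136, so true z = reported + 0.0386 (the two-view estimate was 0.039). I'll lift and redo the hook with that correction.

Call:
apply_moves(
  deltas=[
    [255,0,0,2,0,0,0],
    [255,0,0,5,0,0,0],
    [255,0,0,5,0,0,0],
    [255,0,0,5,0,0,0],
    [255,0,0,5,0,0,0],
    [255,0,0,5,0,0,0],
    [255,3.7,-0.35,0,0,0,0],
    [255,3.7,-0.35,0,0,0,0],
    [255,3.7,-0.35,0,0,0,0],
    [255,3.7,-0.35,0,0,0,0],
  ],
)

```text
time_s: 9.45
ee_pos: [0.5877, 0.1299, 0.253]
eef_rot: [-3.142, -0.0, -0.121]
force: [0.1, 0.1, 1.0]
grip_width: 0.0005
grip_force: 0.0
```

Call:
apply_moves(
  deltas=[
    [255,0,0,-2,0,0,0],
    [255,0,0,-2,0,0,0],
    [255,0,0,-1.5,0,0,0],
    [255,0,0,-1,0,0,0],
    [255,0,0,-0.7,0,0,0],
    [255,0,0,-0.5,0,0,0],
    [255,0,0,0,0,0,0],
  ],
)

```text
time_s: 10.15
ee_pos: [0.5862, 0.1302, 0.1759]
eef_rot: [3.142, 0.0, -0.121]
force: [-0.6, 0.5, -1.1]
grip_width: 0.0001
grip_force: 0.0
```

No contact on the way down. Pulling along the arc.

Call:
apply_moves(
  deltas=[
    [255,-0.9,0.11,0,0,0,0],
    [255,-0.9,0.11,0,0,0,0],
    [255,-1.0,0.12,-0.34,0,0,0],
    [255,-1.0,0.12,-0.34,0,0,0],
    [255,-0.93,0.11,-0.44,0,0,0],
    [255,-0.93,0.11,-0.44,0,0,0],
    [255,-0.9,0.11,-0.54,0,0,0],
  ],
)

```text
time_s: 10.85
ee_pos: [0.5204, 0.1382, 0.1556]
eef_rot: [-3.141, -0.002, -0.121]
force: [6.7, 0.7, -3.8]
grip_width: 0.0009
grip_force: 3.2
```

Call:
apply_moves(
  deltas=[
    [255,-0.9,0.11,-0.54,0,0,0],
    [255,-0.84,0.1,-0.62,0,0,0],
    [255,-0.84,0.1,-0.62,0,0,0],
    [255,-0.77,0.09,-0.7,0,0,0],
    [255,-0.77,0.09,-0.7,0,0,0],
    [255,-0.7,0.08,-0.78,0,0,0],
    [255,-0.7,0.08,-0.78,0,0,0],
  ],
)

```text
time_s: 11.55
ee_pos: [0.4675, 0.1446, 0.1081]
eef_rot: [-3.14, -0.008, -0.121]
force: [29.0, 1.0, -18.2]
grip_width: 0.0003
grip_force: 14.2
```

Call:
apply_moves(
  deltas=[
    [255,-0.4,0.05,-0.5,0,0,0],
    [255,-0.2,0.02,-0.1,0,0,0],
  ],
)

```text
time_s: 11.75
ee_pos: [0.4671, 0.1451, 0.1065]
eef_rot: [-3.137, -0.022, -0.121]
force: [48.7, -10.0, 9.2]
grip_width: 0.0003
grip_force: 24.8
```

Call:
apply_moves(
  deltas=[
    [255,1.2,-0.1,0.5,0,0,0],
    [255,0,0,2,0,0,0],
    [255,0,0,4,0,0,0],
    [255,0,0,4,0,0,0],
    [255,0,0,4,0,0,0],
    [255,0,-3,0.5,0,0,0.137],
    [255,0,-4,0,0,0,0.137],
    [0,0,-4,0,0,0,0.137],
    [0,0,-4,0,0,0,0.137],
    [0,0,-4,0,0,0,0.137],
  ],
)

```text
time_s: 12.75
ee_pos: [0.4707, -0.0461, 0.2523]
eef_rot: [3.141, -0.001, 0.567]
force: [0.2, 0.3, 0.5]
grip_width: 0.0209
grip_force: 0.0
```

Call:
apply_moves(
  deltas=[
    [0,0.5,-4,0,0,0,0.137],
    [0,0.5,-4,0,0,0,0.137],
    [0,1,-4,0,0,0,0.137],
    [0,1,-4,0,0,0,0.137],
    [0,1,-4,0,0,0,0.137],
    [0,0,0,0,0,0,0],
  ],
)

```text
time_s: 13.35
ee_pos: [0.5111, -0.2481, 0.2513]
eef_rot: [-3.141, 0.0, 1.249]
force: [0.8, 0.8, 0.0]
grip_width: 0.069
grip_force: 0.0
```

Run:
```python
from h import *
np.set_printoptions(precision=4,suppress=True)
t=snap('top','t4');s=snap('scene','s4')
for c,roi in((t,(230,150,345,260)),(s,(310,150,410,215))):
    h=cv2.cvtColor(c['img'],cv2.COLOR_RGB2HSV); m=(((h[...,0]<8)|(h[...,0]>172))&(h[...,1]>150)&(h[...,2]>70)).astype(np.uint8)
    x0,y0,x1,y1=roi; M=np.zeros_like(m); M[y0:y1,x0:x1]=m[y0:y1,x0:x1]
    ys,xs=np.nonzero(M); print('red',xs.min(),xs.max(),ys.min(),ys.max())
    for x in range(xs.min(),xs.max()+1,8): print(x,ys[xs==x].min(),ys[xs==x].max(),end='; ')
    print()
B=np.array([[.9928,.1197],[-.1197,.9928]])
for q in(.55,.6,.65):
  a=.2915+q; print(q,[proj(t,[*(np.array([.6939,.1184])+B@[-.08-.209*np.sin(a),y]),.015+.209*np.cos(a)]) for y in(-.055,.055)])
k=np.hstack([cv2.resize(t['img'][80:260,230:410],(400,400)),cv2.resize(t['img'][160:270,410:520],(400,400))])
cv2.imwrite('pics/c6.png',k[:,:,::-1]);o=ctrl.get_obs();print(o['ee_pos'],o['eef_rot'])
```

```text
red 263 318 204 240
263 232 233; 271 232 235; 279 233 236; 287 234 237; 295 235 238; 303 236 239; 311 237 240; 
red 330 409 160 185
330 178 180; 338 176 185; 346 175 177; 354 174 176; 362 172 174; Traceback (most recent call last):
  File "<stdin>", line 8, in <module>
    return umr_minimum(a, axis, None, out, keepdims, initial, where)
ValueError: zero-size array to reduction operation minimum which has no identity
```

Run:
```python
from h import *
np.set_printoptions(precision=2,suppress=True)
t=dict(np.load('t4.npz'))
B=np.array([[.9928,.1197],[-.1197,.9928]])
for q in(.55,.6,.65):
  a=.2915+q; print(q,proj(t,[*(np.array([.6939,.1184])+B@[-.08-.209*np.sin(a),0]),.015+.209*np.cos(a)]))
o=ctrl.get_obs();print(o['ee_pos'],o['eef_rot'])
```

```text
0.55 [290.87 231.  ]
0.6 [290.78 234.13]
0.65 [290.73 237.07]
[ 0.51 -0.24  0.25] [-3.14 -0.    1.24]
```

Call:
apply_moves(
  deltas=[
    [0,2,-1.6,0,0,0,0],
    [0,2,-1.6,0,0,0,0],
    [0,1.9,-1.6,0,0,0,0],
    [0,0,0,-4,0,0,0],
    [0,0,0,-4,0,0,0],
    [0,0,0,-4,0,0,0],
    [0,0,0,-3,0,0,0],
    [0,0,0,0,0,0,0],
  ],
)

```text
time_s: 14.25
ee_pos: [0.569, -0.2904, 0.0984]
eef_rot: [-3.135, -0.001, 1.246]
force: [0.6, -0.6, -0.7]
grip_width: 0.0942
grip_force: 0.0
```

Run:
```python
from h import *
t=snap('top','t5');s=snap('scene','s5')
k=np.hstack([cv2.resize(t['img'][150:270,400:520],(400,400)),cv2.resize(s['img'][195:295,175:275],(400,400))])
cv2.imwrite('pics/c7.png',k[:,:,::-1])
```

```text
(no output)
```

View pics/c7.png

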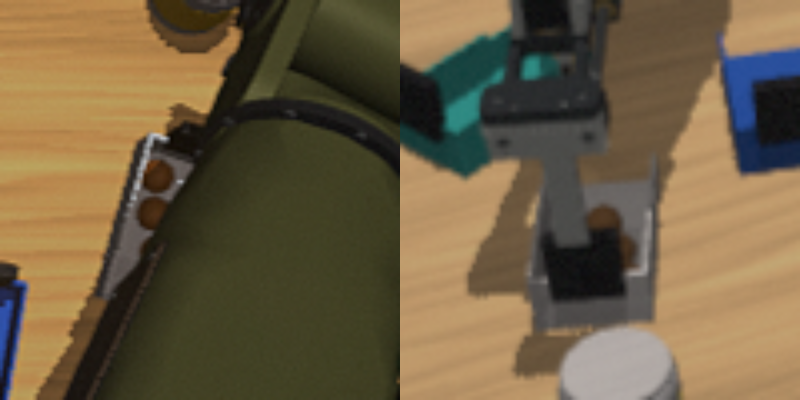

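Call:
apply_moves(
  deltas=[
    [0,0.1,-0.4,-2,0,0,0],
    [0,0,0,-2,0,0,0],
    [0,0,0,-1.2,0,0,0],
    [0,0,0,-0.9,0,0,0],
    [120,0,0,0,0,0,0],
    [180,0,0,0,0,0,0],
    [220,0,0,0,0,0,0],
    [255,0,0,0,0,0,0],
    [255,0,0,0,0,0,0],
    [255,0,0,0,0,0,0],
  ],
  grip_force=15,
)

```text
time_s: 15.35
ee_pos: [0.5716, -0.297, 0.0409]
eef_rot: [3.141, 0.0, 1.246]
force: [-0.1, 0.0, -0.1]
grip_width: 0.0493
grip_force: 0.0
```

Call:
apply_moves(
  deltas=[
    [255,0,0,0,0,0,0],
    [255,0,0,0,0,0,0],
    [255,0,0,0,0,0,0],
  ],
  grip_force=45,
)

```text
time_s: 15.65
ee_pos: [0.5716, -0.2969, 0.0407]
eef_rot: [-3.142, -0.0, 1.246]
force: [0.2, 0.2, 0.4]
grip_width: 0.0254
grip_force: 0.0
```

Call:
apply_moves(
  deltas=[
    [255,0,0,-0.3,0,0,0],
    [255,0,0,0,0,0,0],
    [255,0,0,0,0,0,0],
    [255,0,0,0,0,0,0],
    [255,0,0,0,0,0,0],
  ],
  grip_force=45,
)

```text
time_s: 16.15
ee_pos: [0.5714, -0.2968, 0.0375]
eef_rot: [-3.141, -0.0, 1.246]
force: [-0.3, -0.0, -2.9]
grip_width: 0.012
grip_force: 45.0
```

Call:
apply_moves(
  deltas=[
    [255,0,0,0.3,0,0,0],
    [255,0,0,0.5,0,0,0],
    [255,0,0,1,0,0,0],
    [255,0,0,1,0,0,0],
    [255,0,0,1,0,0,0],
    [255,0,0,0,0,0,0],
  ],
)

```text
time_s: 16.75
ee_pos: [0.5724, -0.2974, 0.078]
eef_rot: [3.138, 0.001, 1.246]
force: [0.3, 1.0, -1.2]
grip_width: 0.0117
grip_force: 45.0
```

Run:
```python
from h import *
t=snap('top','t6');s=snap('scene','s6')
k=cv2.resize(s['img'][170:310,150:290],(500,500),interpolation=cv2.INTER_CUBIC)
cv2.imwrite('pics/c8.png',k[:,:,::-1]);o=ctrl.get_obs();print(o['force'],o['moment'],o['grip_width'])
```

```text
[ 0.56142794  0.07762427 -2.1296761 ] [-0.05563402 -0.15743061  0.01591146] 0.01172594361921372
```

View pics/c8.png

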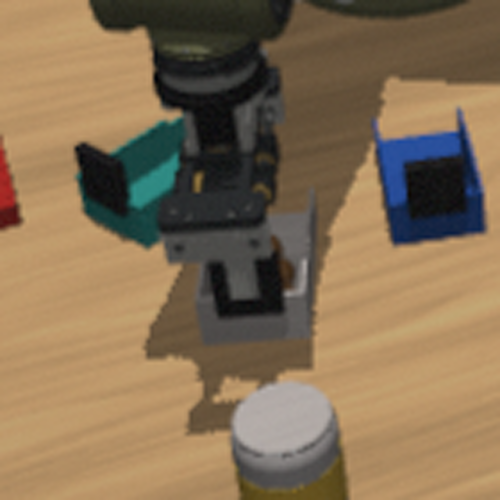

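The scoop is lifted and upright with the nuts in it (width 11.7 mm, weight about 2.5 N). I'll tilt the mouth up slightly, raise it above the roof height and carry it over.

Call:
apply_moves(
  deltas=[
    [255,0,0,1,0.008,0.024,0],
    [255,0,0,2,0.008,0.024,0],
    [255,0,0,3,0.008,0.024,0],
    [255,0,0,3,0.008,0.024,0],
    [255,0,0,3,0,0,0],
    [255,0,0,3,0,0,0],
    [255,0,0,3,0,0,0],
    [255,0,0,2,0,0,0],
    [255,0,0,1.5,0,0,0],
    [255,0,0,0.5,0,0,0],
  ],
)

```text
time_s: 17.85
ee_pos: [0.5718, -0.297, 0.2968]
eef_rot: [-3.042, 0.001, 1.246]
force: [-0.2, -0.2, -2.4]
grip_width: 0.0113
grip_force: 45.0
```

Call:
apply_moves(
  deltas=[
    [255,0.2,1,0,0,0,0.01],
    [255,0.5,2,0,0,0,0.015],
    [255,0.9,2.9,0,0,0,0.015],
    [255,0.9,2.9,0,0,0,0.015],
    [255,0.9,2.9,0,0,0,0.015],
    [255,0.9,2.9,0,0,0,0.015],
    [255,0.9,2.9,0,0,0,0.015],
    [255,0.9,2.9,0,0,0,0.015],
    [255,0.9,2.9,0,0,0,0.015],
    [255,0.9,2.9,0,0,0,0.015],
  ],
)

```text
time_s: 18.85
ee_pos: [0.6505, -0.0329, 0.2942]
eef_rot: [-3.038, 0.0, 1.392]
force: [-0.1, 0.4, -2.8]
grip_width: 0.0119
grip_force: 45.0
```

Call:
apply_moves(
  deltas=[
    [255,0.9,2.9,0,0,0,0.015],
    [255,0.9,2.9,0,0,0,0.015],
    [255,0.9,2.9,0,0,0,0.015],
    [255,0.8,2.5,0,0,0,0.015],
    [255,0.5,2,0,0,0,0],
    [255,0.2,1,0,0,0,0],
    [255,0,0,0,0,0,0],
  ],
)

```text
time_s: 19.55
ee_pos: [0.6923, 0.1085, 0.2944]
eef_rot: [-3.039, 0.001, 1.453]
force: [-0.3, 0.7, -2.6]
grip_width: 0.012
grip_force: 45.0
```

Run:
```python
from h import *
from scipy.spatial.transform import Rotation as R
np.set_printoptions(precision=3,suppress=True)
o=ctrl.get_obs();print(o['ee_pos'],o['qpos'],o['force'],R.from_euler('xyz',o['eef_rot']).as_matrix().tolist())
for n in('top','scene'):
    c=snap(n,n+'7'); h=cv2.cvtColor(c['img'],cv2.COLOR_RGB2HSV)
    m=((h[...,0]>5)&(h[...,0]<16)&(h[...,1]>130)&(h[...,2]<150)&(h[...,2]>50)).astype(np.uint8)
    k,l,st,ce=cv2.connectedComponentsWithStats(m)
    print(n,[(ce[i].round().tolist(),int(st[i,4])) for i in range(1,k) if st[i,4]>12 and 180<ce[i][0]<520 and 80<ce[i][1]<330])
```

```text
[0.692 0.108 0.294] [0.095 0.722 0.673 0.022 1.847 0.218] [-0.285  0.673 -2.604] [[0.11780584609170372, 0.987778481473162, -0.10205613242325186], [0.9930364467435668, -0.11724733202630613, 0.011475128392518373], [-0.0006309243452783109, -0.1026972963192685, -0.9947124545632187]]
top [([227.0, 183.0], 19), ([221.0, 203.0], 82), ([201.0, 215.0], 67), ([264.0, 221.0], 19), ([254.0, 224.0], 13), ([198.0, 247.0], 95), ([210.0, 253.0], 16)]
scene [([461.0, 85.0], 114), ([476.0, 81.0], 13), ([484.0, 100.0], 182), ([500.0, 93.0], 18), ([516.0, 93.0], 15), ([426.0, 101.0], 18), ([455.0, 102.0], 38), ([497.0, 105.0], 36), ([508.0, 104.0], 13), ([425.0, 108.0], 17), ([437.0, 111.0], 26), ([454.0, 115.0], 32), ([449.0, 122.0], 15), ([493.0, 128.0], 17), ([488.0, 145.0], 28), ([496.0, 147.0], 19), ([508.0, 162.0], 13), ([369.0, 165.0], 65), ([411.0, 174.0], 130)]
```

Call:
apply_moves(
  deltas=[
    [255,0.5,0.5,-0.3,-0.006,-0.05,0],
    [255,0.5,0.5,-0.3,-0.006,-0.05,0],
    [255,0,0,-0.3,-0.006,-0.05,0],
    [255,0,0,-0.2,-0.006,-0.05,0],
    [255,0,0,0,-0.006,-0.05,0],
    [255,0,0,0.3,-0.006,-0.05,0],
    [255,0,0,0.4,-0.006,-0.05,0],
    [255,0,0,0.4,-0.006,-0.05,0],
    [255,0,0,0.4,-0.006,-0.05,0],
    [255,0,0,0.4,-0.006,-0.05,0],
  ],
)

```text
time_s: 20.65
ee_pos: [0.7022, 0.1156, 0.3042]
eef_rot: [2.737, 0.0, 1.449]
force: [1.1, -0.9, -2.4]
grip_width: 0.0116
grip_force: 45.0
```

Call:
apply_moves(
  deltas=[
    [255,-0.8,0.1,0.45,-0.006,-0.05,0],
    [255,-0.8,0.1,0.45,-0.006,-0.05,0],
    [255,-0.8,0.1,0.45,-0.006,-0.05,0],
    [255,-0.8,0.1,0.45,-0.006,-0.05,0],
    [255,0,0,0,0,0,0],
    [255,0,0,0,0,0,0],
  ],
)

```text
time_s: 21.25
ee_pos: [0.6704, 0.1203, 0.3222]
eef_rot: [2.538, -0.0, 1.45]
force: [-0.5, 0.4, -2.3]
grip_width: 0.0117
grip_force: 45.0
```

Call:
apply_moves(
  deltas=[
    [255,-0.7,0.08,0.3,-0.006,-0.05,0],
    [255,-0.7,0.08,0.3,-0.006,-0.05,0],
    [255,-0.7,0.08,0.3,-0.006,-0.05,0],
    [255,-0.7,0.08,0.3,-0.006,-0.05,0],
    [255,-0.75,0.09,0.2,-0.006,-0.05,0],
    [255,-0.75,0.09,0.2,-0.006,-0.05,0],
    [255,-0.75,0.09,0.1,-0.006,-0.05,0],
    [255,-0.75,0.09,0.1,-0.006,-0.05,0],
    [255,0,0,0,0,0,0],
    [255,0,0,0,0,0,0],
  ],
)

```text
time_s: 22.25
ee_pos: [0.6131, 0.1275, 0.3399]
eef_rot: [2.136, -0.0, 1.45]
force: [-0.5, -0.1, -1.0]
grip_width: 0.0119
grip_force: 45.0
```

Run:
```python
from h import *
np.set_printoptions(precision=3,suppress=True)
o=ctrl.get_obs();print(o['qpos'],o['force'],o['moment'])
for n in('top','scene'): snap(n,n+'8')
a=np.load('scene8.npz')['img'];b=np.load('scene7.npz')['img'];t=np.load('top8.npz')['img'];t0=np.load('t4.npz')['img']
for nm,img in(('top8',t),('top7',np.load('top7.npz')['img']),('t4',t0)):
    h=cv2.cvtColor(img,cv2.COLOR_RGB2HSV); m=((h[...,0]>5)&(h[...,0]<14)&(h[...,1]>140)&(h[...,2]<150)&(h[...,2]>50)).astype(np.uint8)[150:300,230:360]
    k,l,st,ce=cv2.connectedComponentsWithStats(m); print(nm,[((ce[i]+[230,150]).round().tolist(),int(st[i,4])) for i in range(1,k) if st[i,4]>10])
```

```text
[ 0.305 -0.043  1.869 -0.822  0.497  0.996] [-0.494 -0.079 -1.037] [-0.038  0.558 -0.033]
top8 [([314.0, 175.0], 19), ([322.0, 178.0], 39), ([338.0, 180.0], 37)]
top7 []
t4 [([317.0, 234.0], 12)]
```

Call:
apply_moves(
  deltas=[
    [255,-0.7,0.08,0.1,-0.008,-0.07,0],
    [255,-0.7,0.08,0.1,-0.008,-0.07,0],
    [255,0,0,0,0,0,0],
    [255,0,0,0,0,0,0],
    [255,0,0,0,0,0,0],
  ],
)

```text
time_s: 22.85
ee_pos: [0.5993, 0.1213, 0.3585]
eef_rot: [2.03, -0.007, 1.464]
force: [-0.7, 0.4, -2.1]
grip_width: 0.0117
grip_force: 45.0
```

Run:
```python
from h import *
np.set_printoptions(precision=3,suppress=True)
F=[]
for i in range(6):
    c=ctrl.camera('top'); F.append(ctrl.get_obs()['force'])
print(np.mean(F,0),np.std(F,0))
```

```text
[-0.307 -0.307 -1.808] [0.592 0.431 0.44 ]
```

Mean force fell from about 2.45 N to 1.8 N, a drop of 0.65 N against 0.59 N for five nuts, so the scoop is empty. I'll right it in place and carry it back.

Call:
apply_moves(
  deltas=[
    [255,0,0,0,0.014,0.12,0],
    [255,0,0,0,0.014,0.12,0],
    [255,0,0,0,0.014,0.12,0],
    [255,0,0,0,0.014,0.12,0],
    [255,0,0,0,0.014,0.12,0],
    [255,0,0,0,0.014,0.12,0],
    [255,0,0,0,0.014,0.12,0],
    [255,0,0,0,0.014,0.12,0],
    [255,0,0,0,0.014,0.12,0],
    [255,0,0,0,0,0,0],
  ],
)

```text
time_s: 24.15
ee_pos: [0.6012, 0.1169, 0.3571]
eef_rot: [3.055, 0.002, 1.448]
force: [0.3, -1.2, -2.7]
grip_width: 0.0117
grip_force: 45.0
```

Run:
```python
from h import *
from scipy.spatial.transform import Rotation as R
np.set_printoptions(precision=4,suppress=True)
o=ctrl.get_obs();print(o['ee_pos'],o['qpos'])
r=R.from_euler('xyz',o['eef_rot']);tgt=R.from_euler('xyz',[np.pi,0,1.246]);print((tgt*r.inv()).as_rotvec())
```

```text
[0.6012 0.1169 0.3571] [ 0.1438  0.3341  1.1041 -0.0249  1.6201  0.2642]
[ 0.0214  0.0844 -0.2019]
```

Call:
apply_moves(
  deltas=[
    [255,-0.3,-3.5,0,0.0107,0.042,-0.02],
    [255,-0.3,-3.5,0,0.0107,0.042,-0.02],
    [255,-0.3,-4,0,0,0,-0.02],
    [255,-0.3,-4,0,0,0,-0.02],
    [255,-0.3,-4,0,0,0,-0.02],
    [255,-0.3,-4,0,0,0,-0.02],
    [255,-0.3,-4,0,0,0,-0.02],
    [255,-0.3,-4,0,0,0,-0.02],
    [255,-0.3,-4,0,0,0,-0.02],
    [255,-0.2,-4,0,0,0,-0.02],
  ],
)

```text
time_s: 25.15
ee_pos: [0.5705, -0.2741, 0.3595]
eef_rot: [3.132, -0.007, 1.248]
force: [0.7, 0.2, -1.9]
grip_width: 0.0115
grip_force: 45.0
```

Call:
apply_moves(
  deltas=[
    [255,0,-2.4,-3,0,0,0],
    [255,0,0,-4,0,0,0],
    [255,0,0,-4,0,0,0],
    [255,0,0,-4,0,0,0],
    [255,0,0,-4,0,0,0],
    [255,0,0,-4,0,0,0],
    [255,0,0,-3,0,0,0],
    [255,0,0,-2,0,0,0],
    [255,0,0,0,0,0,0],
  ],
)

```text
time_s: 26.05
ee_pos: [0.5696, -0.2957, 0.0764]
eef_rot: [3.138, -0.008, 1.249]
force: [0.8, 0.4, -0.8]
grip_width: 0.0117
grip_force: 45.0
```

Run:
```python
from h import *
from scipy.spatial.transform import Rotation as R
np.set_printoptions(precision=4,suppress=True)
o=ctrl.get_obs();print(o['ee_pos'],o['force'])
r=R.from_euler('xyz',o['eef_rot']);tgt=R.from_euler('xyz',[np.pi,0,1.246]);print((tgt*r.inv()).as_rotvec())
```

```text
[ 0.5696 -0.2957  0.0764] [ 0.8247  0.3719 -0.8227]
[-0.0065  0.0061 -0.003 ]
```

Level and over its old place. Lowering to contact.

Call:
apply_moves(
  deltas=[
    [255,0,0,-1.5,-0.006,0.006,0],
    [255,0,0,-1,0,0,0],
    [255,0,0,-0.7,0,0,0],
    [255,0,0,-0.3,0,0,0],
    [255,0,0,-0.2,0,0,0],
    [255,0,0,0,0,0,0],
  ],
)

```text
time_s: 26.65
ee_pos: [0.5709, -0.2967, 0.0422]
eef_rot: [3.138, -0.0, 1.249]
force: [-0.1, 0.1, -2.2]
grip_width: 0.0116
grip_force: 45.0
```

Call:
apply_moves(
  deltas=[
    [255,0,0,-0.15,0,0,0],
    [255,0,0,0,0,0,0],
  ],
)

```text
time_s: 26.85
ee_pos: [0.5709, -0.2966, 0.0407]
eef_rot: [3.139, -0.0, 1.249]
force: [-0.3, -0.1, -1.2]
grip_width: 0.012
grip_force: 45.0
```

Call:
apply_moves(
  deltas=[
    [255,0,0,-0.15,0,0,0],
    [255,0,0,0,0,0,0],
  ],
)

```text
time_s: 27.05
ee_pos: [0.5708, -0.2966, 0.0389]
eef_rot: [3.139, -0.0, 1.249]
force: [0.5, 0.2, -2.0]
grip_width: 0.0118
grip_force: 45.0
```

Call:
apply_moves(
  deltas=[
    [255,0,0,-0.12,0,0,0],
    [255,0,0,0,0,0,0],
  ],
)

```text
time_s: 27.25
ee_pos: [0.5709, -0.2966, 0.0378]
eef_rot: [3.139, -0.0, 1.249]
force: [-0.1, -0.1, -1.6]
grip_width: 0.0121
grip_force: 45.0
```

Call:
apply_moves(
  deltas=[
    [255,0,0,-0.06,0,0,0],
    [255,0,0,0,0,0,0],
  ],
)

```text
time_s: 27.45
ee_pos: [0.5709, -0.2967, 0.0376]
eef_rot: [3.138, -0.0, 1.248]
force: [0.5, -0.2, 1.6]
grip_width: 0.0118
grip_force: 45.0
```

Call:
apply_moves(
  deltas=[
    [200,0,0,0,0,0,0],
    [150,0,0,0,0,0,0],
    [120,0,0,0,0,0,0],
    [80,0,0,0,0,0,0],
    [80,0,0,0,0,0,0],
    [80,0,0,0,0,0,0],
  ],
)

```text
time_s: 28.05
ee_pos: [0.5708, -0.2966, 0.0373]
eef_rot: [3.139, -0.0, 1.249]
force: [0.0, -0.6, 0.4]
grip_width: 0.0563
grip_force: 0.0
```

Call:
apply_moves(
  deltas=[
    [80,0,0,1,0,0,0],
    [80,0,0,3,0,0,0],
    [80,0,0,5,0,0,0],
    [80,0,0,5,0,0,0],
    [80,0,0,5,0,0,0],
    [80,-2,-4,4,0,0,0],
    [80,-4,-3,0,0,0,0],
    [80,-4,-3,0,0,0,0],
    [80,-4,-3,0,0,0,0],
    [80,-4,-3,0,0,0,0],
  ],
)

```text
time_s: 29.05
ee_pos: [0.3924, -0.4507, 0.2616]
eef_rot: [3.138, 0.0, 1.249]
force: [1.0, -1.3, -0.3]
grip_width: 0.0642
grip_force: 0.0
```

Run:
```python
from h import *
np.set_printoptions(precision=1,suppress=True)
t=snap('top','t9');s=snap('scene','s9');t0=dict(np.load('top0.npz'));s0=dict(np.load('scene0.npz'))
print(ctrl.get_obs()['ee_pos'])
def blobs(c,roi,f):
    h=cv2.cvtColor(c['img'],cv2.COLOR_RGB2HSV).astype(int); m=f(h).astype(np.uint8); x0,y0,x1,y1=roi
    k,l,st,ce=cv2.connectedComponentsWithStats(m[y0:y1,x0:x1]); return [((ce[i]+[x0,y0]).round(1).tolist(),st[i].tolist()[2:]) for i in range(1,k) if st[i,4]>8]
nut=lambda h:(h[...,0]>4)&(h[...,0]<14)&(h[...,1]>130)&(h[...,2]<160)&(h[...,2]>40)
blk=lambda h:(h[...,2]<35)
wht=lambda h:(h[...,1]<40)&(h[...,2]>150)
for n,c in(('before',t0),('after',t)):
    print(n,'nuts scoop',blobs(c,(425,180,480,250),nut)); print(' tab',blobs(c,(440,180,480,205),blk)); print(' floor',blobs(c,(425,180,480,255),wht))
    print(' jar',blobs(c,(170,225,215,265),lambda h:((h[...,0]<6)|(h[...,0]>172))&(h[...,1]>150)&(h[...,2]>90)))
print('scene tab',blobs(s0,(200,240,245,275),blk),blobs(s,(200,240,245,275),blk))
print('bin nuts',blobs(t,(235,160,360,260),nut))
print('bar',blobs(t,(235,200,340,250),lambda h:((h[...,0]<8)|(h[...,0]>172))&(h[...,1]>150)&(h[...,2]>70)))
# brown-ish stray elsewhere: diff vs before
d=np.abs(t['img'].astype(int)-t0['img']).max(2)>45
k,l,st,ce=cv2.connectedComponentsWithStats(d.astype(np.uint8)); print('diff',[(ce[i].round().tolist(),st[i].tolist()) for i in range(1,k) if st[i,4]>15])
```

```text
[ 0.4 -0.5  0.3]
before nuts scoop [([444.9, 201.9], [5, 9, 16]), ([449.6, 200.1], [4, 5, 10]), ([461.0, 205.6], [8, 10, 31]), ([445.7, 212.8], [9, 9, 37]), ([457.6, 214.9], [8, 4, 16]), ([458.7, 219.6], [8, 5, 18]), ([445.0, 222.3], [7, 4, 14]), ([445.8, 227.3], [9, 5, 15])]
 tab [([460.7, 193.1], [24, 13, 169])]
 floor [([445.9, 230.3], [29, 44, 507])]
 jar [([188.1, 244.5], [21, 20, 337])]
after nuts scoop []
 tab [([460.2, 194.2], [24, 13, 161])]
 floor [([447.7, 223.9], [35, 50, 1017])]
 jar [([188.1, 244.5], [21, 20, 336])]
scene tab [([220.3, 260.8], [20, 17, 296])] [([220.4, 260.0], [20, 17, 291])]
bin nuts [([265.5, 172.2], [8, 9, 47]), ([301.5, 175.5], [7, 7, 25]), ([312.4, 175.1], [8, 8, 32]), ([322.2, 178.8], [9, 8, 33]), ([338.6, 180.9], [8, 9, 42]), ([263.0, 228.5], [1, 10, 10]), ([311.5, 233.5], [4, 8, 11]), ([316.1, 235.7], [5, 13, 15])]
bar [([289.9, 230.0], [56, 31, 428])]
diff [([295.0, 211.0], [239, 161, 109, 94, 4319]), ([290.0, 173.0], [284, 171, 14, 6, 48]), ([457.0, 190.0], [444, 186, 29, 8, 54]), ([451.0, 214.0], [441, 198, 25, 34, 477]), ([561.0, 310.0], [424, 200, 216, 200, 19017]), ([443.0, 244.0], [430, 240, 30, 9, 69]), ([384.0, 324.0], [321, 308, 102, 29, 1260]), ([377.0, 359.0], [356, 342, 48, 35, 718]), ([631.0, 379.0], [616, 345, 24, 55, 721]), ([570.0, 354.0], [565, 351, 11, 7, 41]), ([284.0, 381.0], [263, 353, 42, 47, 1182]), ([310.0, 389.0], [306, 385, 12, 11, 35]), ([322.0, 394.0], [319, 391, 10, 9, 30])]
```

Run:
```python
from h import *
np.set_printoptions(precision=3,suppress=True)
t=dict(np.load('t9.npz'));B=np.array([[.9928,.1197],[-.1197,.9928]])
for p in((265.5,172.2),(301.5,175.5),(312.4,175.1),(322.2,178.8),(338.6,180.9)):
    w=onz(t,*p,.042); print(p,B.T@(w[:2]-[.6939,.1184]))
```

```text
(265.5, 172.2) [-0.073  0.101]
(301.5, 175.5) [-0.07   0.002]
(312.4, 175.1) [-0.066 -0.027]
(322.2, 178.8) [-0.073 -0.055]
(338.6, 180.9) [-0.074 -0.1  ]
```

All five nuts lie in the panel-floor corner (bin x ≈ -0.07, y within ±0.10), which is where they should settle. The scoop is empty and back at its old pose, and the bar is still at the stop.

```bash
python3 -c "
from station import ctrl
print(ctrl.hand_in())"
```

```text
the job is handed in; nothing more can be done
None
```

The bin front is open to its stop, all five walnuts are in the bucket, the empty scoop stands upright at its old place, and the jar has not moved; I did not re-measure the bowl or tin, and the job is handed in with no verdict returned.

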